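# Fit a charged battery to a defibrillator and hold its lid open for the self-test

### The job

Get the defibrillator with the blue lid ready for its power-on self-test: first take the charged battery pack (green band) out of the desk charger, stand it upright and fully home in the unit's battery well, and let go of it. Then pull the yellow latch grip at the lid's front sideways against its spring, away from the battery, raise the lid by that grip to about 45 degrees, and finish while still holding it up there by the grip, because the lid falls shut when let go. Leave everything else on the bench where it is.

Things in the scene. Friction and masses are not known exactly. Their poses are not given: they have to be found in the camera images.
- pack_center (a point): centre of the charged battery pack, half-way up: a dark upright block, 60 mm (x) x 36 mm (y) x 100 mm high (z up), green band, about 0.35 kg, lowest 4 mm set in by 3 mm. It starts standing loosely in the bay of a fixed grey desk charger (130 x 100 mm, 50 mm high) with its top 70 mm standing out of the charger
- well_mouth (a point): centre of the mouth of the battery well, in the top of the fixed white defibrillator, 85 mm above the bench: a vertical hole 64 mm (x) x 40 mm (y), 55 mm deep, mouth chamfered 3 mm. A pack fully home stands 45 mm out of it, its centre 5 mm below this point, either way round. x runs from the unit's front (latch) to its rear (hinge), y to its well end, z up. The top around it is level
- aed: the white defibrillator, fixed, 240 mm (x) x 290 mm (y), closed lid and well top level at 85 mm; origin at the centre of its underside, axes as well_mouth, which lies at (0, 105, 85) mm. A carrying handle sticks out 45 mm at the rear
- latch_grip (a point): where to pinch the yellow latch grip: a ridged upright block at the middle of the lid's front edge, 16 mm wide (y), 32 mm deep (x), 40 mm high (z); its top is 18 mm above this point, its base 22 mm below, its front 14 mm ahead; the lid's front begins 19 mm behind. It overhangs the unit's front, with free air beside it down to the bench, and slides along the lid and rises with it
- lid_hinge (a point): middle of the lid's hinge line at the rear of the unit, 66 mm above the bench; the line runs along y (axes as well_mouth). With the lid shut the latch grip point lies 237 mm ahead of it (-x) and 20 mm above it. As the lid opens it slopes down from the grip to the hinge, so the grip can turn between fingers that stay pointing down
- lid (a joint): angle of the blue lid (200 mm wide, 210 mm from hinge to front, 0.28 kg): 0 shut, grows as the front rises about the hinge line, 0.79 is 45 degrees, stop at 1.75. Nothing holds it up: it falls shut when let go. While the latch is home the lid cannot rise more than about 0.015
- latch (a joint): travel of the latch grip, m: 0 home, grows as the grip is pulled towards the unit's -y (away from the battery well), stop at 0.014. The hook is clear of its keeper from 0.008 on and must stay so until the lid has risen about 0.08 rad. Its spring pulls it home with about 5 N at 0 and 10 N at the stop
- spent_pack: a spent battery pack lying flat: same size and dark colour as the fresh one but with a red band (60 x 100 mm on the bench, 37 mm high); origin at the centre of its underside. Leave it alone
- screwdriver: an orange-handled screwdriver lying on the bench, 190 mm long, 26 mm high; origin under its middle. Leave it alone
- spanner: a steel spanner lying on the bench, 150 mm long, 8 mm high; origin under its middle. Leave it alone
- tape_roll: a yellow roll of tape lying flat, 84 mm across, 24 mm high; origin at the centre of its underside. Leave it alone
- pads_carton: a cardboard carton of electrode pads, 100 x 130 x 35 mm high; origin at the centre of its underside. Leave it alone
- mug: a white mug, 82 mm across, 95 mm high, handle to its own +y; origin at the centre of its underside. Leave it alone
- cleaner: a blue bottle of cleaner, 60 mm across, 160 mm high; origin at the centre of its underside. Leave it alone
Things that resemble listed ones, but are neither listed nor needed, are in the scene too. What is shaped like the part that bears pack_center but brown or white is not meant.

How it is judged:
By the outcome, as a careful person would: the job done as asked, in the order asked, and still so for the second after the job is handed in, while the arm keeps its last pose, push and grip.
It also fails if it takes over 58 s, if anything falls off the work surface, if the arm or the gripper's body presses on something with over 40 N, if the wrist force passes 120 N, or if a joint passes its speed limit or range.

### The arm

A 6-joint arm with a two-finger parallel gripper is mounted at the origin on the work surface. World frame = base frame: x ahead of the robot, y to its left, z up, the work surface at z = 0. Lengths are in m, angles in rad, forces in N, time in s.
With the tool pointing down it reaches from about 0.35 to 0.775 m from the base axis. Payload 5.5 kg.
Tool frame: the origin (TCP) lies between the finger pads; the fingertips stand 8 mm ahead of it and the grasp point (between the pads) lies 11 mm behind it; z points along the fingers, y is the line along which they close (so a half turn about z gives the same grasp; the last joint's range is limited). The gripper opens to 85 mm and grips with 20 to 120 N. Pads are 22 mm wide; open, the fingers measure 114 mm over their backs; the gripper's body (76 mm by 85 mm) begins 54 mm behind the grasp point. The pads swing forward as they close: fully open they stand 13 mm farther back than shut.
Start: joints at [1.1, 0.313, 0.046, 1.304, 0, 1.431], TCP at [0.187, 0.544, 0.204] pointing down, gripper open.
Joint ranges: [-2.76, 2.76], [-0.86, 1.69], [-1.03, 1.26], [-2.2, 2.34], [-1.47, 1.5], [-3.14, 3.14]. Speed limits (rad/s): [2.57, 2.57, 3.14, 3.14, 3.14, 3.14].

### API

Orientations are given as a unit quaternion [w, x, y, z].
In Python, from workcell import status, vision, job gives the robot as it stands. The module is installed in compiled form; this text tells all that it offers.
- The arm moves only by the tool apply_moves, never from a script. Its argument "moves" is one flat list of numbers, 6 for each row, row after row: the shift along the world's x, y, z in units of 25 mm (1.0 is 25 mm), then the turn, a rotation vector about the world's x, y, z in rad. In form: [x, y, z, rx, ry, rz, x, y, z, rx, ry, rz, ...]. A call has 1 to 20 rows; each row is the pose to reach, as a shift and turn from the pose commanded when the call began; what a row does not reach only later rows make up. A row lasts 1/12 s, in which the tool goes at most 41.7 mm and 7.16 degrees, less where a joint would pass 70% of its speed; a pose out of reach is approached as far as the arm can. A call with a gripper value outside its range is refused whole. "claw" is the opening in per cent of the stroke, from 0 (shut) to 100 (fully open), set as the call begins (left out, the last holds). The fingers move at their own pace and stop on an object; "newtons" is the grip in N (left out, the last holds). Time passes only in rows, so rows that repeat a pose let the fingers close. It gives the time, the measured TCP pose, the force, the opening and the grip force at its end, in the units of the state.
- status.get_state(): the state, without advancing time (a new reading comes with each control period).
- vision.read_camera(name): name is "scene" or "top" or "wrist"; returns a dict with "image" (384x512x3 uint8, blue, green, red), "camera_matrix" (3x3 intrinsics, pixels), "dist_coeffs" ([k1, k2, p1, p2, k3] as OpenCV has them; the pictures are not rectified), "camera_from_world" (4x4, takes a point from world to camera coordinates). Camera axes: x right, y down, z forward; pixel columns grow to the right and rows downward; lengths in m; the calibration is good to about 2 mm. A picture is of the moment at which its call begins. There is no depth.
- job.hand_in(): hands the job in; it is judged then, once.
The state is a dict: "clock": time; "joint_pos": joint angles; "qvel": joint speeds; "tau": joint torques, N m; "tcp_pos": TCP position; "orientation": TCP orientation; "wrist_force": force on the tool from outside, world axes, zero at the start; "ft_torque": the same for the moment, N m; "finger_gap": finger opening in m; "grip_force": force on a finger pad.
Only numpy, scipy, OpenCV 4.12 (cv2) and the standard library are available. Lean on these libraries where they do the work, as an engineer would, in place of code of your own. Each camera call takes 0.05 s, during which the arm holds its last target. There are 200 camera calls.

## Working session

There is one attempt and no reset: what is moved stays moved. The work goes in short steps, Python scripts to look and compute and a tool call to move; the robot and the scene stay as the last step left them, time stands still between calls to the robot, and variables do not carry over. Pictures are saved under pics/ and viewed, at most 10 in all, crops included, and the job is handed in when it is done.

Besides the shell and the picture viewer there is one more tool, called as name(argument=value, ...) on one line, values as JSON. apply_moves: Moves the arm, as the interface text tells. Its arguments: {"type":"object","properties":{"moves":{"type":"array","items":{"type":"number"}},"claw":{"type":"number"},"newtons":{"type":"number"}},"required":["moves"]}

```bash
mkdir -p pics; cat > h.py <<'E'
import numpy as np, cv2
from workcell import status, vision, job
def cam(n,save=None):
    c=vision.read_camera(n)
    c={k:np.array(v) for k,v in c.items()}
    if save: cv2.imwrite('pics/'+save,c['image'])
    np.savez('/tmp/%s.npz'%n,**c)
    return c
def ld(n): return dict(np.load('/tmp/%s.npz'%n))
def ray(c,uv):
    p=cv2.undistortPoints(np.array(uv,float).reshape(-1,1,2),c['camera_matrix'],c['dist_coeffs']).reshape(-1,2)
    T=c['camera_from_world'];R=T[:3,:3];o=-R.T@T[:3,3]
    d=np.c_[p,np.ones(len(p))]@R
    return o,d
def plane(c,uv,z):
    o,d=ray(c,uv); return o+d*((z-o[2])/d[:,2])[:,None]
def proj(c,P):
    T=c['camera_from_world']
    return cv2.projectPoints(np.array(P,float).reshape(-1,1,3),cv2.Rodrigues(T[:3,:3])[0],T[:3,3],c['camera_matrix'],c['dist_coeffs'])[0].reshape(-1,2)
E
python3 - <<'E'
from h import *
a=cam('top');b=cam('scene')
for c in(a,b):
    T=c['camera_from_world'];print((-T[:3,:3].T@T[:3,3]).round(3),c['camera_matrix'].round(1).tolist())
cv2.imwrite('pics/a.png',cv2.resize(a['image'],(800,600)))
cv2.imwrite('pics/b.png',cv2.resize(b['image'],(800,600)))
print(status.get_state())
E
```

```text
[ 0.317 -0.024  1.169] [[362.2, 0.0, 256.3], [0.0, 362.2, 195.6], [0.0, 0.0, 1.0]]
[1.259 0.057 0.917] [[393.8, 0.0, 262.0], [0.0, 393.8, 190.4], [0.0, 0.0, 1.0]]
{'clock': 0.1, 'joint_pos': array([1.10038449e+00, 3.13928959e-01, 4.50874062e-02, 1.30363619e+00,
       4.20353409e-05, 1.43118647e+00]), 'qvel': array([-0.00029759, -0.00140305,  0.00377709, -0.00142288, -0.00193493,
       -0.0002433 ]), 'tau': array([ 1.80408853e-03, -4.81724811e+01,  2.99243993e+01,  1.27545709e-02,
       -2.60320030e-04, -2.02179436e-06]), 'tcp_pos': array([0.18652533, 0.54335838, 0.20279391]), 'orientation': array([-2.72515016e-04,  1.64647822e-01,  9.86352061e-01, -7.95591966e-04]), 'wrist_force': array([-0.62701915,  0.48604084, -0.08875606]), 'ft_torque': array([-0.04621768, -0.03293749,  0.03802344]), 'grip_force': 0.0, 'finger_gap': 0.08538758260359573}
```

View pics/a.png

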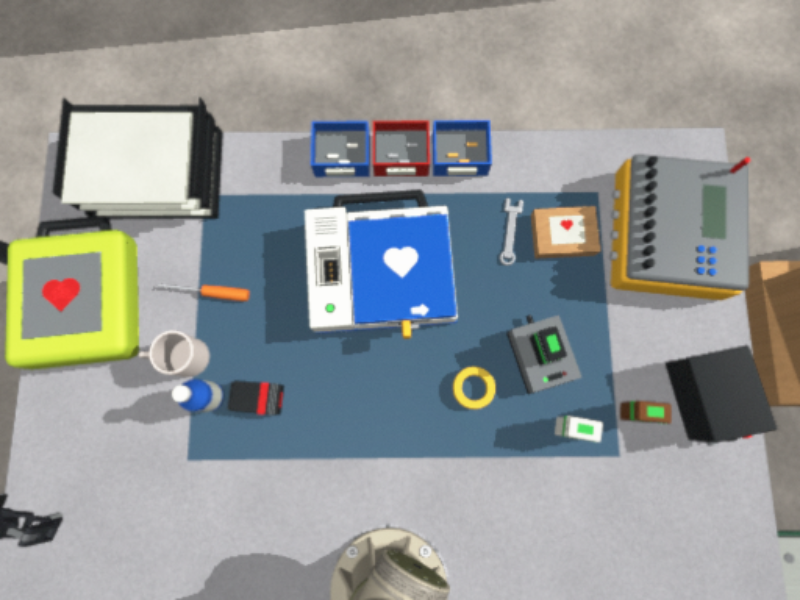

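View pics/b.png

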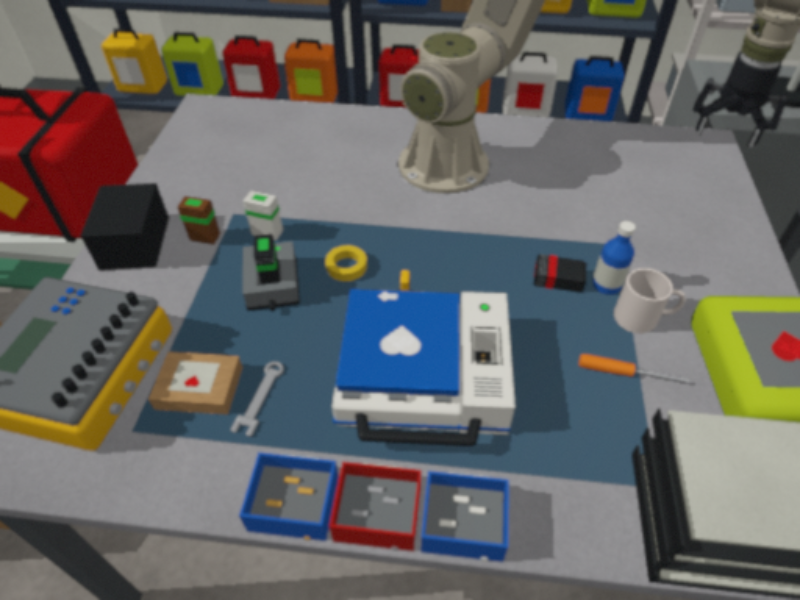

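The top view shows the charger at about (545,352), with the dark upright green-banded pack at (548,345). The AED with the blue lid is at (380,265), its well at (328,267) and the yellow grip at (406,328). There are three pack candidates: dark in the charger (548,345), brown (646,411) and white (580,428). The dark one fits, because brown and white are excluded. I'll confirm this in an enlarged crop and measure.

```bash
python3 - <<'E'
from h import *
a=ld('top');b=ld('scene');I=a['image'];J=b['image']
c1=cv2.resize(I[195:260,315:400],(510,390),interpolation=2)
c2=cv2.resize(J[140:205,145:200],(288,340),interpolation=2)
c3=cv2.resize(I[125:225,190:300],(286,260),interpolation=2)
out=np.zeros((600,800,3),np.uint8);out[:390,:510]=c1;out[:340,512:]=c2;out[340:600,512:798]=c3
cv2.imwrite('pics/c.png',out)
def comps(img,m,n,amin=15):
    k,l,s,ce=cv2.connectedComponentsWithStats(m.astype(np.uint8))
    for i in range(1,k):
        if s[i,4]>amin: print(n,s[i].tolist(),ce[i].round(1))
    return l
def rect(l,i): 
    r=cv2.minAreaRect(np.argwhere(l==i)[:,::-1].astype(np.float32));return r
hsv=cv2.cvtColor(I,cv2.COLOR_BGR2HSV);H,S,V=cv2.split(hsv)
m=(H>105)&(H<118)&(S>180)&(V>120)
l=comps(I,m,'blue',300)
k,l,s,ce=cv2.connectedComponentsWithStats(m.astype(np.uint8));i=1+np.argmax(s[1:,4])
q=cv2.boxPoints(rect(l,i));print('lid',q.round(1).tolist());print(plane(a,q,.085).round(4))
m=(H>18)&(H<32)&(S>150)&(V>90);m[:,:230]=0;m[:,350:]=0
comps(I,m,'yel',8)
m=(H>50)&(H<75)&(S>120)&(V>60);comps(I,m,'green',5)
hs=cv2.cvtColor(J,cv2.COLOR_BGR2HSV);H2,S2,V2=cv2.split(hs)
comps(J,(H2>18)&(H2<32)&(S2>150)&(V2>90),'sy',8)
comps(J,(H2>50)&(H2<75)&(S2>120)&(V2>60),'sg',5)
print(I[200:250,335:375].max(2)[10:34,:].tolist() if 0 else '')
E
```

```text
blue [224, 138, 67, 69, 3596] [256.3 171.8]
lid [[223.0, 141.3000030517578], [286.20001220703125, 137.10000610351562], [290.5, 202.0], [227.3000030517578, 206.1999969482422]]
[[ 0.707   0.0755  0.085 ]
 [ 0.7196 -0.1233  0.085 ]
 [ 0.5119 -0.1317  0.085 ]
 [ 0.5002  0.0602  0.085 ]]
yel [257, 205, 6, 11, 57] [259.6 210. ]
yel [290, 235, 27, 26, 337] [303.1 247.6]
green [209, 195, 5, 4, 16] [210.8 196.6]
green [342, 214, 8, 18, 37] [345.1 222.8]
green [350, 214, 9, 12, 77] [353.7 219.4]
green [403, 257, 3, 12, 23] [404.4 262.6]
green [414, 260, 11, 7, 67] [419.1 263.1]
green [370, 272, 9, 6, 42] [374.1 274.3]
sy [347, 0, 19, 8, 135] [355.8   3.5]
sy [65, 20, 42, 40, 935] [87.  38.2]
sy [188, 43, 19, 18, 86] [197.   51.6]
sy [305, 57, 2, 10, 12] [305.4  61.3]
sy [0, 117, 17, 22, 233] [  6.4 128.2]
sy [208, 157, 27, 23, 385] [221.1 167.9]
sy [256, 173, 6, 12, 58] [258.9 178.6]
sy [0, 197, 110, 91, 2101] [ 61.6 252.9]
sy [172, 321, 7, 2, 14] [175.  321.5]
sg [163, 125, 7, 3, 14] [165.7 126.1]
sg [119, 127, 10, 5, 32] [123.4 129.1]
sg [158, 135, 19, 5, 29] [167.4 137.3]
sg [116, 136, 21, 8, 72] [126.6 140. ]
sg [164, 152, 9, 9, 73] [168. 156.]
sg [175, 158, 4, 2, 6] [176.5 158.7]
sg [165, 167, 12, 7, 53] [170.5 170.6]
sg [308, 195, 4, 3, 9] [309.7 196.1]
```

View pics/c.png

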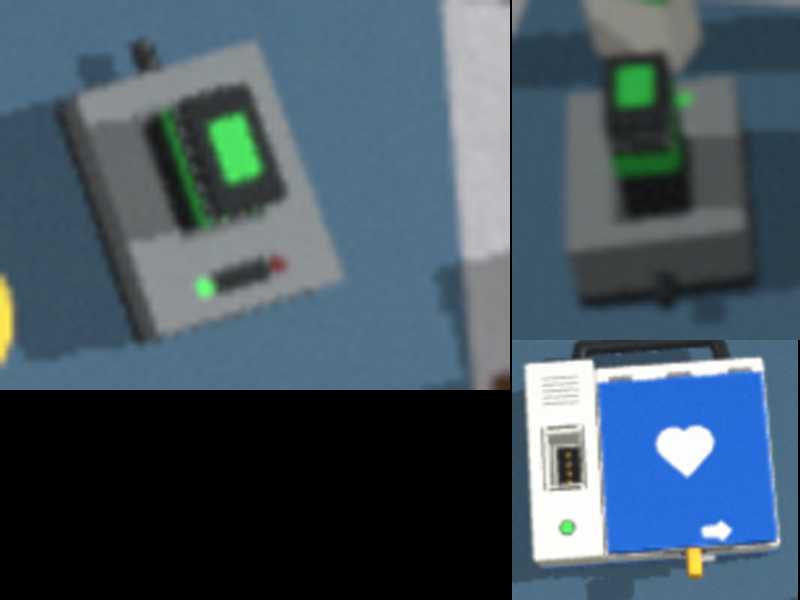

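The crop confirms it: a dark pack with a green band stands in the grey charger, and its top centre is at about (353.7,219.5) in the raw top image. The well and yellow grip are clear on the AED. Next I'll get precise poses from edges in both views.

```bash
cat > m.py <<'E'
from h import *
def run():
    a=ld('top');b=ld('scene')
    def big(m,near=None):
        k,l,s,ce=cv2.connectedComponentsWithStats(m.astype(np.uint8))
        if near is None: i=1+np.argmax(s[1:,4])
        else: i=1+np.argmin(np.hypot(*(ce[1:]-near).T)+1e3*(s[1:,4]<25))
        return (l==i).astype(np.uint8)
    def corners(mask,c,z):
        # metric rect fit: map contour to plane
        cn=max(cv2.findContours(mask,cv2.RETR_EXTERNAL,cv2.CHAIN_APPROX_NONE)[0],key=cv2.contourArea)
        P=plane(c,cn.reshape(-1,2),z)[:,:2]
        hull=cv2.convexHull(P.astype(np.float32));r=cv2.minAreaRect(hull)
        return np.round(r[0],4),np.round(r[1],4),round(r[2],1)
    for n,c,wn,cn_,pn in(('top',a,(210,171),(350,225),(353,219)),('scene',b,(311,221),(172,175),(168,156))):
        I=c['image'];H,S,V=cv2.split(cv2.cvtColor(I,cv2.COLOR_BGR2HSV))
        lid=big((H>105)&(H<118)&(S>170)&(V>90),(256,172) if n=='top' else (256,218));print(n,'lid',corners(lid,c,.085))
        x,y=wn
        w=np.zeros_like(H);w[y-18:y+18,x-14:x+14]=1
        hole=big(w&(V<175)&(S<120),wn);print(n,'well',hole.sum(),corners(hole,c,.085))
        w=np.zeros_like(H);x,y=cn_;w[y-32:y+32,x-32:x+32]=1
        ch=big(w&((S<90)&(V>60)).astype(np.uint8));print(n,'chg',ch.sum(),corners(ch,c,.05))
        gl=big((H>45)&(H<78)&(S>120)&(V>60)&(cv2.circle(np.zeros_like(H),pn,7,1,-1)>0),pn);print(n,'label',corners(gl,c,.12))
        w=cv2.circle(np.zeros_like(H),(259,210) if n=='top' else (259,178),12,1,-1)
        g=big(w&((H>18)&(H<32)&(S>150)&(V>90)).astype(np.uint8));print(n,'grip',corners(g,c,.104))
E
python3 -c "import m;m.run()"
```

```text
top lid (array([ 0.61  , -0.0289]), array([0.2078, 0.1941]), 3.8)
top well 235 (array([0.6097, 0.1132]), array([0.0674, 0.0403]), 0.8)
top chg 1240 (array([ 0.4483, -0.3079]), array([0.1501, 0.1157]), 16.7)
top label (array([ 0.4535, -0.3108]), array([0.0321, 0.0205]), 15.2)
top grip (array([ 0.4851, -0.037 ]), array([0.0149, 0.0301]), 89.6)
scene lid (array([ 0.6126, -0.0303]), array([0.2183, 0.1996]), 3.7)
scene well 388 (array([0.6144, 0.1167]), array([0.0755, 0.0521]), 2.7)
scene chg 1172 (array([ 0.4201, -0.3194]), array([0.235 , 0.1086]), 16.9)
scene label (array([ 0.4478, -0.311 ]), array([0.0364, 0.0234]), 15.2)
scene grip (array([ 0.4922, -0.0375]), array([0.0432, 0.0142]), 6.6)
```

apply_moves(moves=[9.7,-15.7,2.4,0,0,0.3,9.7,-15.7,2.4,0,0,0.3,9.7,-15.7,2.4,0,0,0.3,9.7,-15.7,2.4,0,0,0.3,9.7,-15.7,2.4,0,0,0.3,9.7,-15.7,2.4,0,0,0.3,9.7,-15.7,2.4,0,0,0.3,9.7,-15.7,2.4,0,0,0.3,9.7,-15.7,2.4,0,0,0.3,9.7,-15.7,2.4,0,0,0.3,9.7,-15.7,2.4,0,0,0.3,10.6,-34.2,2.4,0,0,0.61,10.6,-34.2,2.4,0,0,0.61,10.6,-34.2,2.4,0,0,0.61,10.6,-34.2,2.4,0,0,0.61,10.6,-34.2,2.4,0,0,0.61,10.6,-34.2,2.4,0,0,0.61,10.6,-34.2,2.4,0,0,0.61,10.6,-34.2,2.4,0,0,0.61,10.6,-34.2,2.4,0,0,0.61], claw=100, newtons=60)

```text
clock: 1.77
tcp_pos: [0.4446, -0.1988, 0.2631]
orientation: [-0.0, -0.139, 0.99, 0.0]
wrist_force: [0.8, 0.9, 0.4]
finger_gap: 0.0853
grip_force: 0.0
```

apply_moves(moves=[0.3,-4.4,0,0,0,0,0.3,-4.4,0,0,0,0,0.3,-4.4,0,0,0,0,0.3,-4.4,0,0,0,0,0.3,-4.4,0,0,0,0,0.3,-4.4,0,0,0,0])

```text
clock: 2.27
tcp_pos: [0.4522, -0.3061, 0.2627]
orientation: [-0.0, -0.139, 0.99, 0.001]
wrist_force: [0.4, -0.5, 0.4]
finger_gap: 0.0854
grip_force: 0.0
```

```bash
python3 - <<'E'
from h import *
c=cam('wrist');T=c['camera_from_world'];print((-T[:3,:3].T@T[:3,3]).round(3),T[2,:3].round(2),status.get_state()['tcp_pos'])
I=c['image'].copy()
for p in ((.452,-.311,.12),):
    print(proj(c,p))
cv2.imwrite('pics/d.png',I)
E
```

```text
[ 0.386 -0.324  0.433] [ 0.26  0.07 -0.96] [ 0.45242593 -0.30564545  0.26311204]
[[248.24485991 175.91529944]]
```

View pics/d.png

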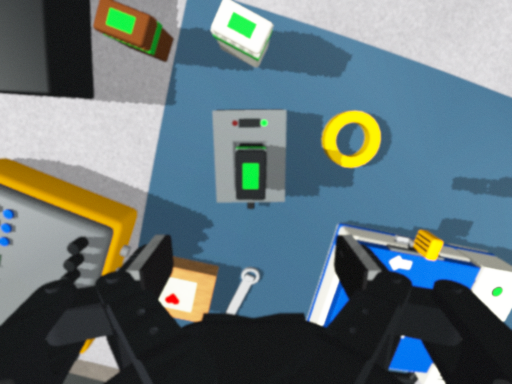

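The wrist view shows the charger at (250,157), with the pack's label at (250,177) and its dark top spanning about x 235–267, y 150–198. It is nearly aligned with the tool.

```bash
python3 - <<'E'
from h import *
c=ld('wrist');I=c['image'];H,S,V=cv2.split(cv2.cvtColor(I,cv2.COLOR_BGR2HSV))
def rect(m,z,n):
    k,l,s,ce=cv2.connectedComponentsWithStats(m.astype(np.uint8));i=1+np.argmax(s[1:,4])
    P=plane(c,np.argwhere(l==i)[:,::-1],z)[:,:2]
    r=cv2.minAreaRect(cv2.convexHull(P.astype(np.float32)));print(n,s[i].tolist(),ce[i].round(1),np.round(r[0],4),np.round(r[1],4),round(r[2],2))
w=np.zeros(H.shape,bool);w[105:212,205:295]=1
rect(w&(S<60)&(V>70),.05,'chg')
w[:]=0;w[160:195,236:266]=1
rect(w&(H>45)&(H<78)&(S>120)&(V>100),.12,'label')
w[:]=0;w[140:202,225:275]=1
rect(w&(((V<75))|((H>45)&(H<78)&(S>120))),.12,'pack')
print(V[150:204:2,250].tolist(),V[180,225:275].tolist())
E
```

```text
chg [212, 109, 75, 95, 4756] [249.4 150.7] [ 0.4414 -0.313 ] [0.1328 0.1004] 16.73
label [242, 162, 18, 28, 483] [250.2 175.4] [ 0.451  -0.3085] [0.0324 0.0199] 15.42
pack [235, 150, 32, 49, 1445] [250.5 173.7] [ 0.4497 -0.3089] [0.0572 0.0359] 16.03
[63, 49, 51, 51, 52, 49, 107, 234, 246, 245, 245, 246, 246, 245, 245, 246, 246, 245, 245, 215, 64, 48, 47, 48, 59, 127, 103] [166, 166, 168, 167, 167, 167, 167, 164, 150, 121, 89, 61, 50, 51, 51, 52, 85, 156, 222, 241, 245, 245, 245, 245, 246, 246, 245, 245, 245, 245, 245, 242, 228, 169, 94, 53, 50, 48, 47, 48, 62, 86, 103, 112, 115, 113, 114, 113, 113, 114]
```

apply_moves(moves=[-0.05,-0.14,-1.6,0,0,0,-0.05,-0.14,-3.2,0,0,0,-0.05,-0.14,-4.8,0,0,0,-0.05,-0.14,-6,0,0,0,-0.05,-0.14,-6.8,0,0,0,-0.05,-0.14,-6.8,0,0,0,-0.05,-0.14,-6.8,0,0,0])

```text
clock: 2.9
tcp_pos: [0.451, -0.3084, 0.0931]
orientation: [-0.001, -0.14, 0.99, 0.001]
wrist_force: [-0.4, 0.5, 1.3]
finger_gap: 0.0856
grip_force: 0.0
```

apply_moves(moves=[0,0,0,0,0,0,0,0,0,0,0,0,0,0,0,0,0,0,0,0,0,0,0,0,0,0,0,0,0,0,0,0,0,0,0,0,0,0,0,0,0,0,0,0,0,0,0,0,0,0,0,0,0,0,0,0,0,0,0,0], claw=20, newtons=60)

```text
clock: 3.73
tcp_pos: [0.4513, -0.3103, 0.0932]
orientation: [-0.0, -0.139, 0.99, 0.0]
wrist_force: [0.2, -0.5, -0.1]
finger_gap: 0.0173
grip_force: 0.0
```

```bash
python3 - <<'E'
from h import *
c=cam('wrist');b=cam('scene')
out=np.zeros((384,800,3),np.uint8);out[:,:512]=c['image'];out[:264,512:]=cv2.resize(b['image'][110:209,120:228],(288,264),interpolation=2)
cv2.imwrite('pics/e.png',out);print(status.get_state()['finger_gap'],status.get_state()['grip_force'])
E
```

```text
0.017229255250712533 0.0
```

View pics/e.png

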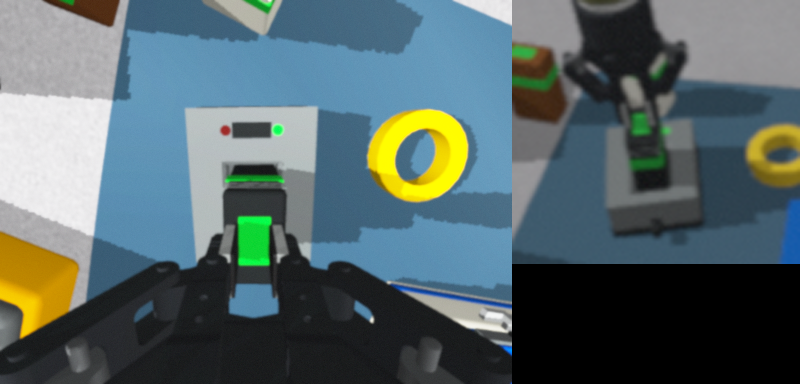

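```bash
python3 - <<'E'
from h import *
c=ld('wrist');b=ld('scene');a=cam('top')
cs,sn=np.cos(np.radians(16)),np.sin(np.radians(16))
def box(z,cx=.451,cy=-.3095): return [(cx+cs*u-sn*v,cy+sn*u+cs*v,z) for u,v in((-.03,-.018),(-.03,.018),(.03,.018),(.03,-.018),(0,0))]
for z in (.12,.10,.08): print(z,proj(c,box(z)).round().tolist())
print('tcp',proj(c,[(.4513,-.3103,.093),(.4513,-.3103,.085),(.4513,-.3103,.104)]).round())
I=c['image'];H,S,V=cv2.split(cv2.cvtColor(I,cv2.COLOR_BGR2HSV))
m=(H>45)&(H<78)&(S>120)&(V>150);m[:190]=0
k,l,s,ce=cv2.connectedComponentsWithStats(m.astype(np.uint8));print(s[1:].tolist())
out=np.vstack([cv2.resize(I[150:310,190:320],(488,600),interpolation=2)])
o2=np.zeros((600,800,3),np.uint8);o2[:,:488]=out;o2[:300,490:790]=cv2.resize(a['image'][195:245,330:380],(300,300),interpolation=2);o2[300:600,490:790]=cv2.resize(b['image'][135:195,145:205],(300,300),interpolation=2)
cv2.imwrite('pics/f.png',o2)
E
```

```text
0.12 [[220.0, 190.0], [286.0, 190.0], [282.0, 286.0], [223.0, 285.0], [253.0, 240.0]]
0.1 [[223.0, 181.0], [282.0, 181.0], [279.0, 268.0], [226.0, 268.0], [253.0, 227.0]]
0.08 [[227.0, 175.0], [279.0, 175.0], [277.0, 254.0], [229.0, 254.0], [253.0, 216.0]]
tcp [[251. 223.]
 [252. 219.]
 [251. 229.]]
[[238, 216, 34, 50, 1525]]
```

View pics/f.png

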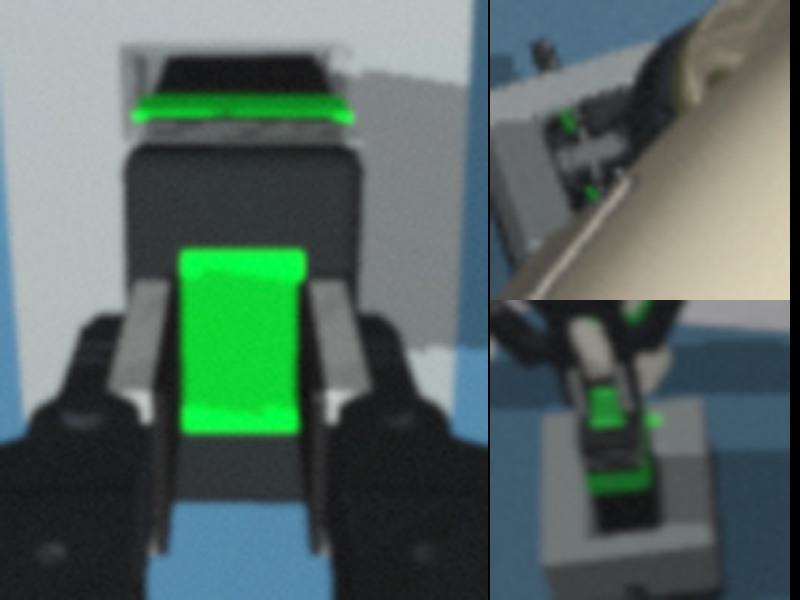

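The pack stands undisturbed where predicted, with its top edge at row 190. The pads read 17 mm apart with no contact, so nothing is gripped. I'll reopen, go a little lower, and close again to see whether it makes contact.

apply_moves(moves=[0,0,0,0,0,0,0,0,0,0,0,0,0,0,0,0,0,0,0,0,0,0,0,0,0,0,0,0,0,0,0,0,0,0,0,0,0,0,0,0,0,0,0,0,0,0,0,0,0,0,-0.28,0,0,0,0,0,-0.28,0,0,0,0,0,-0.28,0,0,0], claw=100)

```text
clock: 4.8
tcp_pos: [0.451, -0.3099, 0.0856]
orientation: [-0.0, -0.139, 0.99, 0.001]
wrist_force: [-0.7, -0.6, 1.4]
finger_gap: 0.0852
grip_force: 0.0
```

apply_moves(moves=[0,0,0,0,0,0,0,0,0,0,0,0,0,0,0,0,0,0,0,0,0,0,0,0,0,0,0,0,0,0], claw=35)

```text
clock: 5.22
tcp_pos: [0.4517, -0.3105, 0.0869]
orientation: [0.0, -0.139, 0.99, -0.0]
wrist_force: [-0.7, 1.2, 3.5]
finger_gap: 0.0334
grip_force: 59.8
```

apply_moves(moves=[0,0,0,0,0,0,0,0,0,0,0,0,0,0,0,0,0,0,0,0,0,0,0,0,0,0,0,0,0,0], claw=0)

```text
clock: 5.63
tcp_pos: [0.4517, -0.3105, 0.0868]
orientation: [0.0, -0.139, 0.99, -0.0]
wrist_force: [-0.0, 1.3, 5.1]
finger_gap: 0.0337
grip_force: 60.0
```

apply_moves(moves=[0,0,0.3,0,0,0,0,0,0.6,0,0,0,0,0,1,0,0,0,0,0,1.4,0,0,0,0,0,1.8,0,0,0,0,0,2.3,0,0,0,0,0,2.8,0,0,0,0,0,3.3,0,0,0,0,0,3.8,0,0,0,0,0,4.3,0,0,0,0,0,4.8,0,0,0,0,0,4.8,0,0,0,0,0,4.8,0,0,0])

```text
clock: 6.72
tcp_pos: [0.452, -0.3108, 0.2074]
orientation: [0.001, -0.139, 0.99, -0.001]
wrist_force: [-0.4, -0.0, -4.0]
finger_gap: 0.0335
grip_force: 60.3
```

```bash
python3 - <<'E'
from h import *
c=cam('wrist');b=cam('scene');I=c['image']
out=np.zeros((384,800,3),np.uint8);out[:,:512]=I;out[:264,512:]=cv2.resize(b['image'][90:189,110:218],(288,264),interpolation=2)
cv2.imwrite('pics/g.png',out);s=status.get_state();print(s['tcp_pos'],s['wrist_force'],s['finger_gap'],s['grip_force'])
# predicted label/top if rigid
d=np.array(s['tcp_pos'])-[.4515,-.3105,.0865]
print(proj(c,np.array([.451,-.3095,.12])+d),s['ft_torque'])
E
```

```text
[ 0.45114545 -0.31001263  0.20579858] [-0.51053225  0.24206216 -3.66311501] 0.03355916389226217 60.33157467842102
[[254.6089666  243.41177882]] [0.05000495 0.02056526 0.01478264]
```

View pics/g.png

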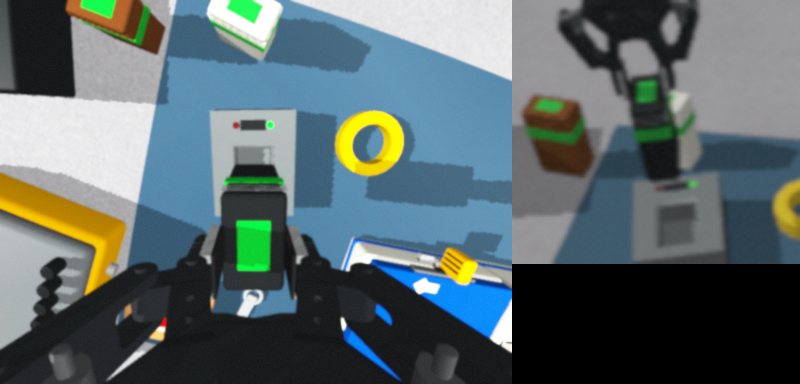

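The pack is lifted upright and held, with its label at (254,245). Next I'll carry it beyond the well, so that the wrist camera sees the mouth, at 45 mm or more clearance.

apply_moves(moves=[0.3,0.5,0.2,0,0,-0.02,0.9,1.6,0.4,0,0,-0.05,1.6,2.9,0.5,0,0,-0.08,2.3,4.2,0.5,0,0,-0.11,3.1,5.6,0.5,0,0,-0.14,3.9,7,0.5,0,0,-0.17,4.7,8.4,0.5,0,0,-0.2,5.4,9.8,0.5,0,0,-0.214,6.2,11.2,0.5,0,0,-0.214,7,12.6,0.5,0,0,-0.214,7.8,14,0.5,0,0,-0.214,8.5,15.3,0.5,0,0,-0.214,9.1,16.3,0.5,0,0,-0.214,9.4,16.9,0.5,0,0,-0.214,9.5,17.1,0.5,0,0,-0.214,9.5,17.1,0.5,0,0,-0.214,9.5,17.1,0.5,0,0,-0.214,9.5,17.1,0.5,0,0,-0.214])

```text
clock: 8.32
tcp_pos: [0.6883, 0.1159, 0.2184]
orientation: [-0.001, -0.032, 0.999, -0.0]
wrist_force: [-0.1, -0.1, -3.3]
finger_gap: 0.0336
grip_force: 60.5
```

```bash
python3 - <<'E'
from h import *
c=cam('wrist');I=c['image']
s=status.get_state();print(s['tcp_pos'],s['orientation'],s['wrist_force'])
print('well proj',proj(c,[(.610,.1135,.085)]))
H,S,V=cv2.split(cv2.cvtColor(I,cv2.COLOR_BGR2HSV))
m=(H>45)&(H<78)&(S>120)&(V>150)
k,l,st,ce=cv2.connectedComponentsWithStats(m.astype(np.uint8))
for i in range(1,k):
    if st[i,4]>40: print(st[i].tolist(),ce[i].round(1),plane(c,ce[i],s['tcp_pos'][2]+.0335).round(4))
cv2.imwrite('pics/h.png',I)
E
```

```text
[0.68843401 0.11574408 0.21880692] [-2.89130517e-04 -3.17727184e-02  9.99495068e-01 -1.42510170e-04] [-0.75167074 -0.43106956 -2.42764984]
well proj [[255.0445079 107.5983382]]
[252, 16, 15, 16, 187] [258.8  23.3] [[0.5787 0.1123 0.2523]]
[238, 256, 32, 14, 379] [254.4 263.3] [[0.6985 0.1182 0.2523]]
```

View pics/h.png

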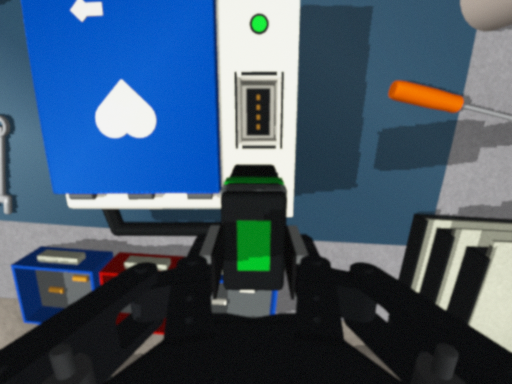

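The wrist view shows the well mouth at about (258,109), with dark side rims at x≈237 and 281. The held pack's top spans x 221–287, y 190–290.

```bash
python3 - <<'E'
from h import *
c=ld('wrist');I=c['image'];V=I.max(2);s=status.get_state();z=s['tcp_pos'][2]+.0335
print('row109',V[109,226:296].tolist());print('row95',V[95,226:296].tolist())
print('col258',V[62:160,258].tolist());
H,S,_=cv2.split(cv2.cvtColor(I,cv2.COLOR_BGR2HSV))
m=(H>45)&(H<78)&(S>120)&(V>70);m[:200]=0;m[:,:225]=0;m[:,285:]=0
ys,xs=np.nonzero(m);P=plane(c,np.c_[xs,ys],z)[:,:2];r=cv2.minAreaRect(P.astype(np.float32));print('label',xs.min(),xs.max(),ys.min(),ys.max(),r)
print('toprow',V[205,212:296].tolist());print('topcol',V[180:215,235].tolist(),V[280:300,254].tolist())
E
```

```text
row109 [244, 245, 244, 245, 244, 244, 244, 239, 212, 133, 86, 127, 171, 177, 160, 149, 163, 181, 185, 164, 112, 57, 30, 29, 25, 24, 27, 28, 28, 44, 83, 113, 122, 101, 67, 38, 28, 24, 24, 25, 25, 28, 47, 87, 142, 178, 185, 168, 146, 155, 188, 222, 235, 233, 200, 129, 127, 197, 235, 243, 244, 244, 244, 244, 244, 245, 244, 244, 243, 235]
row95 [244, 244, 244, 245, 244, 244, 241, 230, 177, 103, 89, 132, 170, 170, 156, 151, 168, 184, 183, 164, 116, 60, 33, 27, 24, 24, 27, 25, 27, 46, 90, 128, 133, 115, 72, 37, 27, 25, 27, 27, 26, 32, 40, 78, 135, 175, 188, 174, 156, 158, 188, 217, 232, 232, 200, 128, 107, 170, 226, 241, 244, 244, 244, 244, 244, 244, 244, 244, 243, 238]
col258 [244, 244, 244, 244, 244, 244, 244, 242, 230, 176, 97, 56, 94, 169, 222, 227, 220, 196, 152, 111, 94, 90, 106, 139, 163, 154, 112, 61, 32, 31, 29, 49, 93, 133, 159, 164, 155, 128, 79, 43, 27, 45, 88, 135, 159, 160, 151, 122, 72, 36, 26, 44, 91, 138, 158, 158, 146, 114, 65, 30, 32, 58, 103, 143, 156, 154, 136, 96, 49, 25, 22, 30, 63, 121, 166, 164, 135, 120, 149, 192, 221, 226, 207, 151, 84, 77, 149, 215, 238, 243, 244, 244, 244, 243, 244, 244, 244, 244]
label 236 270 220 271 ((0.6881131529808044, 0.11679233610630035), (0.03083917312324047, 0.01912296749651432), 3.7811262607574463)
toprow [240, 240, 240, 240, 240, 241, 239, 233, 199, 124, 50, 30, 30, 29, 31, 29, 31, 32, 33, 34, 29, 29, 29, 32, 29, 26, 32, 30, 32, 32, 28, 30, 32, 30, 32, 29, 29, 30, 32, 28, 31, 30, 30, 31, 29, 30, 33, 30, 26, 30, 33, 32, 30, 33, 30, 31, 31, 30, 32, 30, 29, 29, 31, 32, 27, 29, 29, 31, 32, 30, 31, 28, 28, 53, 117, 197, 236, 243, 243, 238, 218, 161, 118, 107]
topcol [79, 81, 73, 45, 31, 39, 37, 41, 40, 41, 32, 22, 16, 20, 19, 23, 31, 30, 28, 31, 32, 28, 27, 28, 29, 32, 29, 30, 34, 31, 30, 29, 31, 27, 31] [30, 30, 29, 32, 29, 32, 28, 30, 37, 76, 131, 166, 164, 135, 114, 111, 112, 113, 114, 110]
```

```bash
python3 - <<'E'
from h import *
c=ld('wrist');s=status.get_state();z=s['tcp_pos'][2]+.0335
W=plane(c,[(236,109),(281.6,109),(258.5,73),(258.5,146.6)],.085);print(W.round(4));print('size',np.linalg.norm(W[0]-W[1]),np.linalg.norm(W[2]-W[3]),'centre',((W[0]+W[1])/2).round(4),((W[2]+W[3])/2).round(4))
P=plane(c,[(221.2,205),(285.8,205),(254,190.5),(254,289)],z);print(P.round(4));print('pack',np.linalg.norm(P[0]-P[1]),np.linalg.norm(P[2]-P[3]),((P[2]+P[3])/2).round(4),((P[0]+P[1])/2).round(4))
print(s['tcp_pos'],s['clock'])
E
```

```text
[[0.6127 0.0933 0.085 ]
 [0.6096 0.1419 0.085 ]
 [0.5751 0.1148 0.085 ]
 [0.6511 0.1201 0.085 ]]
size 0.04873786544240178 0.07613253003288374 centre [0.6111 0.1176 0.085 ] [0.6131 0.1174 0.085 ]
[[0.6654 0.0986 0.2523]
 [0.6632 0.1324 0.2523]
 [0.6564 0.1153 0.2523]
 [0.7153 0.1191 0.2523]]
pack 0.03390783807334751 0.05895859130547632 [0.6859 0.1172 0.2523] [0.6643 0.1155 0.2523]
[0.68843401 0.11574408 0.21880692] 8.3667
```

apply_moves(moves=[-0.5,0,0,0,0,0,-1.3,0,0,0,0,0,-2.2,0.02,0,0,0,0,-2.8,0.02,0,0,0,0,-2.97,0.02,-0.4,0,0,0,-2.97,0.02,-1,0,0,0,-2.97,0.02,-1.6,0,0,0,-2.97,0.02,-2.1,0,0,0,-2.97,0.02,-2.3,0,0,0,-2.97,0.02,-2.3,0,0,0,-2.97,0.02,-2.3,0,0,0])

```text
clock: 9.28
tcp_pos: [0.6146, 0.117, 0.1618]
orientation: [0.0, -0.032, 0.999, 0.0]
wrist_force: [0.5, 0.6, -2.7]
finger_gap: 0.0335
grip_force: 60.4
```

```bash
python3 - <<'E'
from h import *
a=cam('top');b=cam('scene');s=status.get_state();print(s['tcp_pos'],s['wrist_force'])
out=np.zeros((600,800,3),np.uint8)
out[:400,:400]=cv2.resize(a['image'][145:195,185:235],(400,400),interpolation=2)
out[:400,400:]=cv2.resize(b['image'][180:250,280:350],(400,400),interpolation=2)
cv2.imwrite('pics/i.png',out[:400])
E
```

```text
[0.61532417 0.11735098 0.16255765] [ 0.08806785  0.55450295 -3.71433933]
```

View pics/i.png

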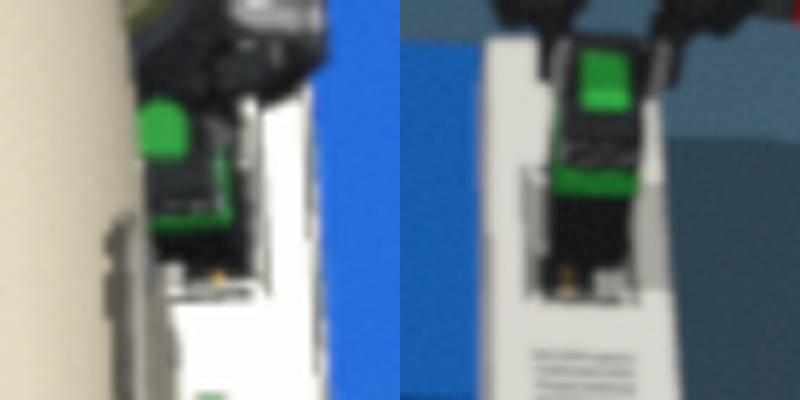

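The scene crop shows the pack bottom's rear edge centred at about (591,262), just inside the well's rear rim at (583,298). I'll check the sideways offset numerically.

```bash
python3 - <<'E'
from h import *
b=ld('scene')
r=plane(b,[(312.1,232.2)],.085)[0];p=plane(b,[(313.4,225.8)],.096)[0]
x=np.array([np.cos(.065),np.sin(.065)]);y=np.array([-x[1],x[0]])
print(r.round(4),p.round(4),'along y',(p-r)[:2]@y,'along x',(p-r)[:2]@x)
V=b['image'].max(2)
for v in (216,221,224,226,230): print(v,V[v,296:328].tolist())
print(V[218:238,311].tolist())
E
```

```text
[0.6487 0.1211 0.085 ] [0.636 0.123 0.096] along y 0.002728592620017654 along x -0.012551292043989897
216 [202, 212, 215, 212, 197, 161, 143, 145, 123, 86, 48, 29, 25, 21, 26, 24, 24, 24, 25, 24, 24, 25, 25, 34, 78, 134, 162, 167, 163, 146, 112, 88]
221 [191, 210, 215, 215, 209, 181, 149, 143, 124, 90, 49, 28, 20, 24, 22, 25, 24, 23, 26, 24, 21, 25, 25, 44, 93, 139, 163, 166, 167, 159, 133, 95]
224 [188, 210, 215, 215, 209, 180, 137, 123, 110, 80, 45, 28, 25, 26, 26, 21, 24, 24, 26, 25, 24, 24, 31, 49, 86, 135, 162, 167, 168, 160, 136, 98]
226 [186, 210, 214, 215, 209, 179, 134, 109, 73, 42, 30, 32, 42, 42, 33, 29, 23, 27, 39, 46, 44, 52, 63, 79, 96, 135, 162, 167, 168, 162, 139, 102]
230 [188, 210, 215, 215, 209, 181, 143, 128, 100, 63, 52, 75, 106, 112, 92, 63, 55, 75, 120, 146, 145, 148, 153, 146, 130, 137, 168, 182, 184, 180, 161, 120]
[23, 24, 26, 25, 23, 24, 21, 25, 29, 31, 34, 39, 63, 86, 104, 165, 206, 214, 215, 215]
```

apply_moves(moves=[0.02,-0.05,0,0,0,0,0.02,-0.05,-0.2,0,0,0,0.02,-0.05,-0.4,0,0,0,0.02,-0.05,-0.6,0,0,0,0.02,-0.05,-0.75,0,0,0,0.02,-0.05,-0.9,0,0,0,0.02,-0.05,-0.9,0,0,0])

```text
clock: 9.97
tcp_pos: [0.6144, 0.1165, 0.1374]
orientation: [-0.001, -0.033, 0.999, 0.0]
wrist_force: [-0.8, 0.3, -3.1]
finger_gap: 0.0335
grip_force: 60.7
```

apply_moves(moves=[0,0,-0.15,0,0,0,0,0,-0.3,0,0,0,0,0,-0.45,0,0,0,0,0,-0.6,0,0,0,0,0,-0.6,0,0,0])

```text
clock: 10.38
tcp_pos: [0.6146, 0.1164, 0.1227]
orientation: [-0.001, -0.033, 0.999, 0.0]
wrist_force: [-0.7, -0.1, -2.9]
finger_gap: 0.0336
grip_force: 60.7
```

apply_moves(moves=[0,0,-0.15,0,0,0,0,0,-0.3,0,0,0,0,0,-0.45,0,0,0,0,0,-0.6,0,0,0,0,0,-0.75,0,0,0,0,0,-0.85,0,0,0,0,0,-0.95,0,0,0,0,0,-1.0,0,0,0,0,0,-1.0,0,0,0])

```text
clock: 11.13
tcp_pos: [0.615, 0.1164, 0.0984]
orientation: [-0.0, -0.033, 0.999, 0.0]
wrist_force: [-0.3, 0.1, -3.8]
finger_gap: 0.0336
grip_force: 60.8
```

apply_moves(moves=[0,0,-0.04,0,0,0,0,0,-0.08,0,0,0,0,0,-0.08,0,0,0])

```text
clock: 11.38
tcp_pos: [0.6153, 0.1165, 0.097]
orientation: [0.0, -0.033, 0.999, 0.0]
wrist_force: [0.0, -0.3, -2.5]
finger_gap: 0.0334
grip_force: 60.8
```

apply_moves(moves=[0,0,-0.03,0,0,0,0,0,-0.06,0,0,0,0,0,-0.06,0,0,0])

```text
clock: 11.63
tcp_pos: [0.6154, 0.1166, 0.0969]
orientation: [0.001, -0.033, 0.999, 0.0]
wrist_force: [-3.8, -0.0, 5.9]
finger_gap: 0.0336
grip_force: 61.8
```

apply_moves(moves=[0,0,0,0,0,0,0,0,0,0,0,0,0,0,0,0,0,0,0,0,0,0,0,0,0,0,0,0,0,0,0,0,0,0,0,0,0,0,0,0,0,0,0,0,0.5,0,0,0,0,0,1.2,0,0,0,0,0,2,0,0,0,0,0,2.8,0,0,0,0,0,3.6,0,0,0,0,0,4,0,0,0,0,0,4,0,0,0], claw=100)

```text
clock: 12.8
tcp_pos: [0.6168, 0.1166, 0.1981]
orientation: [0.002, -0.033, 0.999, 0.0]
wrist_force: [0.5, -0.1, 0.3]
finger_gap: 0.0852
grip_force: 0.0
```

```bash
python3 - <<'E'
from h import *
c=cam('wrist');b=cam('scene');I=c['image'];s=status.get_state();print(s['tcp_pos'],s['wrist_force'],s['clock'])
H,S,V=cv2.split(cv2.cvtColor(I,cv2.COLOR_BGR2HSV))
m=(H>45)&(H<78)&(S>120)&(V>70)
k,l,st,ce=cv2.connectedComponentsWithStats(m.astype(np.uint8))
for i in range(1,k):
    if st[i,4]>60: print(st[i].tolist(),ce[i].round(1),plane(c,ce[i],.13).round(4))
print('label proj .13/.14',proj(c,[(.6145,.1165,.13),(.6145,.1165,.14)]))
H,S,V=cv2.split(cv2.cvtColor(b['image'],cv2.COLOR_BGR2HSV))
m=(H>45)&(H<78)&(S>120)&(V>70);m[:, :290]=0;m[:,340:]=0
k,l,st,ce=cv2.connectedComponentsWithStats(m.astype(np.uint8));
for i in range(1,k):
    if st[i,4]>10: print('scene',st[i].tolist(),ce[i].round(1),plane(b,ce[i],.13).round(4))
E
```

```text
[0.61522655 0.1164545  0.19482002] [-0.01228794 -0.02775536 -0.28715136] 12.9
[246, 87, 16, 17, 222] [253.5  95.1] [[0.5312 0.112  0.13  ]]
[243, 176, 23, 34, 748] [253.6 192.3] [[0.6145 0.1177 0.13  ]]
label proj .13/.14 [[252.33079261 192.21372797]
 [252.28016757 195.34847074]]
scene [308, 205, 10, 11, 101] [312.3 210.2] [[0.6122 0.1161 0.13  ]]
scene [305, 225, 14, 5, 55] [311.  227.3] [[0.667  0.1144 0.13  ]]
```

The label ray agrees with a pack top at 130 mm in both views, so the pack is home and released. Next I'll go near the latch grip and measure it with the wrist camera.

apply_moves(moves=[-1,-2,1,0,0,0,-2,-4,1,0,0,0,-2.6,-5.4,1,0,0,0,-3,-6.1,1,0,0,0,-3,-6.1,1,0,0,0,-3,-6.1,1,0,0,0,-3,-6.1,1,0,0,0])

```text
clock: 13.48
tcp_pos: [0.5397, -0.0361, 0.2191]
orientation: [-0.001, -0.032, 0.999, 0.001]
wrist_force: [0.0, 0.9, -0.3]
finger_gap: 0.0851
grip_force: 0.0
```

```bash
python3 - <<'E'
from h import *
c=cam('wrist');I=c['image'];s=status.get_state();print(s['tcp_pos'],s['clock'])
H,S,V=cv2.split(cv2.cvtColor(I,cv2.COLOR_BGR2HSV))
m=(H>18)&(H<32)&(S>150)&(V>80)
k,l,st,ce=cv2.connectedComponentsWithStats(m.astype(np.uint8))
for i in range(1,k):
    if st[i,4]>60: print(st[i].tolist(),ce[i].round(1))
print(proj(c,[(.4917,-.0348,.104)]))
u,v=proj(c,[(.49,-.036,.104)])[0].astype(int)
cv2.imwrite('pics/j.png',cv2.resize(I[max(0,v-60):v+60,max(0,u-70):u+70],(700,600),interpolation=2));print(max(0,u-70),max(0,v-60))
E
```

```text
[ 0.5401483  -0.03536765  0.21929157] 13.5333
[117, 0, 71, 69, 2910] [151.2  32.6]
[248, 116, 16, 31, 469] [255.5 130.9]
[[256.5619904  137.76730979]]
185 76
```

View pics/j.png

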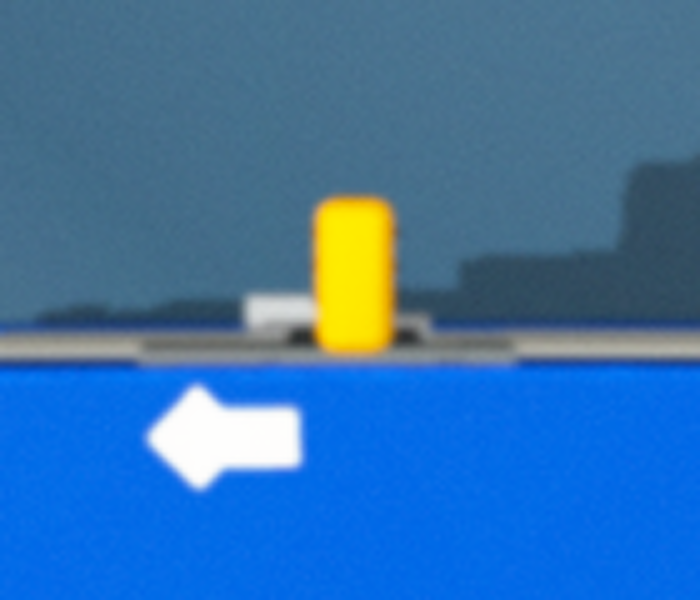

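The crop shows the grip's top face at raw x 247.6–264, y 115–146.4. The lid arrow points to −y, the direction to pull. From here on I'll use numbers only.

```bash
python3 - <<'E'
from h import *
c=ld('wrist')
P=plane(c,[(247.6,131),(264,131),(255.8,115.2),(255.8,146.4)],.104);print(P.round(4),np.linalg.norm(P[0]-P[1]),np.linalg.norm(P[2]-P[3]),((P[2]+P[3])/2).round(4))
from scipy.spatial.transform import Rotation as R
E
```

```text
[[ 0.4855 -0.0444  0.104 ]
 [ 0.4844 -0.0277  0.104 ]
 [ 0.4693 -0.0371  0.104 ]
 [ 0.5006 -0.035   0.104 ]] 0.016785217961493043 0.031342262126890896 [ 0.4849 -0.036   0.104 ]
```

apply_moves(moves=[-1.2,-0.05,0,0,0,0,-2,-0.05,0,0,0,0,-2.28,-0.05,-0.5,0,0,0,-2.28,-0.05,-1.5,0,0,0,-2.28,-0.05,-2.6,0,0,0,-2.28,-0.05,-3.6,0,0,0,-2.28,-0.05,-4.6,0,0,0,-2.28,-0.05,-5.3,0,0,0,-2.28,-0.05,-5.75,0,0,0,-2.28,-0.05,-5.75,0,0,0,-2.28,-0.05,-5.75,0,0,0], claw=90)

```text
clock: 14.45
tcp_pos: [0.4829, -0.0358, 0.0757]
orientation: [-0.001, -0.034, 0.999, 0.0]
wrist_force: [1.0, 0.1, -0.2]
finger_gap: 0.0774
grip_force: 0.0
```

apply_moves(moves=[0,0,0,0,0,0,0,0,0,0,0,0,0,0,0,0,0,0,0,0,0,0,0,0,0,0,0,0,0,0,0,0,0,0,0,0,0,0,0,0,0,0,0,0,0,0,0,0,0,0,0,0,0,0], claw=0, newtons=40)

```text
clock: 15.2
tcp_pos: [0.4831, -0.0373, 0.0766]
orientation: [0.0, -0.033, 0.999, 0.0]
wrist_force: [0.9, -0.4, 0.3]
finger_gap: -0.0005
grip_force: 0.0
```

```bash
python3 - <<'E'
import numpy as np
r=np.hypot(.237,.02);p=np.arctan2(.02,.237)
for t in np.r_[0.02,.05,.08,.12:.84:.06,.80]:
    d=(.237-r*np.cos(p+t))/.025; print(round(t,2),(d*.998).round(2),(d*.0645).round(2),((r*np.sin(p+t)-.02)/.025).round(2))
E
```

```text
0.02 0.02 0.0 0.19
0.05 0.05 0.0 0.47
0.08 0.09 0.01 0.76
0.12 0.16 0.01 1.13
0.18 0.3 0.02 1.68
0.24 0.46 0.03 2.23
0.3 0.66 0.04 2.77
0.36 0.89 0.06 3.29
0.42 1.15 0.07 3.8
0.48 1.44 0.09 4.29
0.54 1.76 0.11 4.76
0.6 2.1 0.14 5.21
0.66 2.48 0.16 5.64
0.72 2.87 0.19 6.05
0.78 3.3 0.21 6.44
0.8 3.44 0.22 6.56
```

The fingers shut fully without touching the 104 mm high grip. The first pack closing behaved the same way. So the real tips sit about 30 mm above the reported TCP, bounded to 27–33 mm by these two misses and the one grasp. I'll open, go down by about 35 mm, and pinch again.

apply_moves(moves=[0,0,0.2,0,0,0,0,0,0.2,0,0,0,0,0,0.2,0,0,0,0,0,0.2,0,0,0,0,0,0.2,0,0,0,0,0,0.2,0,0,0,0,0,0.2,0,0,0,0,0,0,0,0,0,0,0,-0.3,0,0,0,0,0,-0.6,0,0,0,0,0,-0.6,0,0,0], claw=80)

```text
clock: 16.12
tcp_pos: [0.4817, -0.0369, 0.0595]
orientation: [-0.002, -0.033, 0.999, 0.0]
wrist_force: [-0.5, 0.4, -0.2]
finger_gap: 0.0682
grip_force: 0.0
```

```bash
python3 - <<'E'
from h import *
c=cam('wrist');I=c['image'];s=status.get_state();print(s['tcp_pos'],s['wrist_force'],s['finger_gap'])
p=np.array(s['tcp_pos'])
y=np.array([-.065,.998,0])
for dz in (-.008,.011,.03,.05): print(dz,proj(c,[p+[0,0,dz]-y*.035,p+[0,0,dz]+y*.035]).round().tolist())
H,S,V=cv2.split(cv2.cvtColor(I,cv2.COLOR_BGR2HSV))
m=(H>18)&(H<32)&(S>150)&(V>80)
k,l,st,ce=cv2.connectedComponentsWithStats(m.astype(np.uint8))
for i in range(1,k):
    if st[i,4]>60: print(st[i].tolist(),ce[i].round(1))
print('gripTop',proj(c,[(.4849,-.036,.104)]))
# finger tip edges: columns profile at candidate columns
for u in (120,135,150,165): print(u,V[150:300:6,u].tolist())
E
```

```text
[ 0.48195345 -0.03697433  0.06015145] [ 0.43053066  0.49428082 -0.10915915] 0.06810769458968709
-0.008 [[201.0, 220.0], [302.0, 220.0]]
0.011 [[196.0, 231.0], [307.0, 231.0]]
0.03 [[189.0, 244.0], [314.0, 244.0]]
0.05 [[180.0, 262.0], [322.0, 262.0]]
[17, 0, 124, 114, 9007] [76.9 54.6]
[237, 211, 32, 74, 2099] [252.8 247.9]
gripTop [[252.71076888 261.59431496]]
120 [156, 157, 155, 157, 155, 157, 157, 156, 155, 157, 159, 157, 160, 157, 159, 166, 151, 241, 159, 99, 103, 232, 23, 22, 31]
135 [151, 154, 153, 157, 154, 154, 156, 156, 155, 153, 158, 153, 156, 184, 146, 152, 150, 210, 165, 89, 24, 24, 24, 23, 24]
150 [152, 152, 149, 152, 152, 154, 154, 154, 155, 153, 155, 155, 120, 155, 146, 151, 151, 192, 28, 24, 24, 25, 24, 20, 21]
165 [152, 151, 152, 151, 152, 151, 153, 153, 153, 155, 154, 107, 102, 144, 147, 49, 86, 99, 96, 119, 125, 28, 22, 22, 22]
```

apply_moves(moves=[0.03,0,-0.3,0,0,0,0.03,0,-0.55,0,0,0,0.03,0,-0.76,0,0,0,0.03,0,-0.76,0,0,0,0.03,0,-0.76,0,0,0])

```text
clock: 16.58
tcp_pos: [0.4835, -0.0372, 0.042]
orientation: [-0.001, -0.033, 0.999, 0.0]
wrist_force: [-0.0, -0.4, 0.1]
finger_gap: 0.0684
grip_force: 0.0
```

apply_moves(moves=[0,0,0,0,0,0,0,0,0,0,0,0,0,0,0,0,0,0,0,0,0,0,0,0,0,0,0,0,0,0,0,0,0,0,0,0,0,0,0,0,0,0,0,0,0,0,0,0,0,0,0,0,0,0], claw=0, newtons=40)

```text
clock: 17.33
tcp_pos: [0.4842, -0.0371, 0.0429]
orientation: [0.0, -0.033, 0.999, 0.0]
wrist_force: [-1.5, 1.4, 3.0]
finger_gap: 0.0155
grip_force: 42.0
```

apply_moves(moves=[0.01,-0.1,0,0,0,0,0.01,-0.2,0,0,0,0,0.02,-0.3,0,0,0,0,0.03,-0.4,0,0,0,0,0.03,-0.46,0,0,0,0,0.03,-0.46,0,0,0,0])

```text
clock: 17.83
tcp_pos: [0.4848, -0.0472, 0.0428]
orientation: [0.0, -0.033, 0.999, 0.002]
wrist_force: [-1.2, 8.0, 5.7]
finger_gap: 0.0151
grip_force: 42.5
```

apply_moves(moves=[0.02,0,0.19,0,0,0,0.05,0,0.47,0,0,0,0.09,0.01,0.76,0,0,0,0.16,0.01,1.13,0,0,0,0.16,0.01,1.13,0,0,0])

```text
clock: 18.25
tcp_pos: [0.4887, -0.0465, 0.071]
orientation: [0.0, -0.033, 0.999, 0.002]
wrist_force: [2.0, 9.6, -3.9]
finger_gap: 0.0155
grip_force: 40.9
```

```bash
cat > g.py <<'E'
from h import *
c=cam('wrist');I=c['image'];s=status.get_state();print(s['tcp_pos'],s['wrist_force'],s['ft_torque'],s['finger_gap'],s['grip_force'])
b=cam('scene')
for n,q in(('wrist',c),('scene',b)):
    H,S,V=cv2.split(cv2.cvtColor(q['image'],cv2.COLOR_BGR2HSV))
    for nm,m in(('y',(H>18)&(H<32)&(S>150)&(V>80)),('blue',(H>105)&(H<118)&(S>170)&(V>60))):
        if n=='scene': m[:150]=0;m[:,:160 if nm=='blue' else 230]=0;m[260:]=0;m[:,370:]=0
        k,l,st,ce=cv2.connectedComponentsWithStats(m.astype(np.uint8))
        for i in range(1,k):
            if st[i,4]>40: print(n,nm,st[i].tolist(),ce[i].round(1))
E
python3 g.py
```

```text
[ 0.48863793 -0.04642966  0.07046704] [ 2.16525335  8.49159099 -2.58863565] [ 1.5812196  -0.38589141 -0.05100335] 0.01577597469825858 40.95851540565491
wrist y [39, 0, 119, 105, 7797] [96.8 49.7]
wrist y [237, 213, 35, 88, 2812] [253.7 257.3]
wrist blue [143, 213, 97, 7, 314] [187.9 215. ]
wrist blue [268, 212, 202, 7, 570] [365.6 214.7]
wrist blue [95, 262, 61, 34, 927] [118.2 275.3]
wrist blue [351, 262, 92, 48, 2147] [406.9 279.4]
wrist blue [248, 297, 30, 22, 460] [263.5 308.8]
wrist blue [135, 299, 22, 25, 273] [145.3 310.9]
wrist blue [351, 299, 22, 25, 283] [361.5 310.9]
scene y [230, 160, 4, 17, 57] [231.3 167.6]
scene y [253, 168, 6, 12, 65] [255.3 173.2]
scene blue [215, 180, 80, 72, 4632] [255.7 216.6]
```

apply_moves(moves=[0.06,0,0.25,0,0,0,0.14,0.01,0.55,0,0,0,0.3,0.02,1.1,0,0,0,0.5,0.03,1.64,0,0,0,0.73,0.05,2.16,0,0,0,0.99,0.06,2.67,0,0,0,1.28,0.08,3.16,0,0,0,1.6,0.1,3.63,0,0,0,1.94,0.13,4.08,0,0,0,2.32,0.15,4.51,0,0,0,2.71,0.18,4.92,0,0,0,2.92,0.19,5.12,0,0,0,3.14,0.2,5.31,0,0,0,3.14,0.2,5.31,0,0,0,3.14,0.2,5.31,0,0,0])

```text
clock: 19.6
tcp_pos: [0.5657, -0.0412, 0.2022]
orientation: [-0.002, -0.033, 0.999, 0.002]
wrist_force: [-2.2, 8.1, -0.8]
finger_gap: 0.0156
grip_force: 39.3
```

```bash
python3 g.py; python3 - <<'E'
from h import *
b=ld('scene');d=.065;h=np.array([.7195,-.0215,.066]);X=np.array([np.cos(d),np.sin(d),0]);Y=np.array([-np.sin(d),np.cos(d),0])
for t in (0,.6,.7,.79,.9):
    R=lambda x,z:(X*(x*np.cos(t)+z*np.sin(t))+np.array([0,0,1])*(-x*np.sin(t)+z*np.cos(t)))
    print(t,proj(b,[h+R(-.218,.019)+Y*.097,h+R(-.218,.019)-Y*.097,h+R(-.235,.038)-Y*.011]).round(1).tolist())
I=b['image'];H,S,V=cv2.split(cv2.cvtColor(I,cv2.COLOR_BGR2HSV));m=((H>105)&(H<118)&(S>170)&(V>60)).astype(np.uint8);m[:,:160]=0;m[:,350:]=0;m[260:]=0
k,l,st,ce=cv2.connectedComponentsWithStats(m);i=1+np.argmax(st[1:,4])
cn=max(cv2.findContours((l==i).astype(np.uint8),0,1)[0],key=cv2.contourArea);print(cv2.approxPolyDP(cn,4,True).reshape(-1,2).tolist())
E
```

```text
[ 0.56557757 -0.04117057  0.20210489] [-2.26249866  9.56494203 -0.72660978] [ 1.50542152  0.50654871 -0.06612331] 0.015285475358155626 39.33675169944763
wrist y [113, 0, 76, 45, 1911] [152.7  22.2]
wrist y [237, 201, 35, 88, 2759] [253.6 245.2]
wrist blue [105, 217, 129, 61, 3868] [154.5 246. ]
wrist blue [271, 217, 162, 66, 4986] [371.8 248.3]
wrist blue [236, 283, 11, 10, 47] [239.5 289.1]
wrist blue [230, 302, 48, 10, 388] [252.8 307.3]
scene y [250, 154, 7, 12, 79] [252.8 159.5]
scene blue [214, 167, 84, 87, 5926] [255.2 210.1]
0 [[292.6, 186.8], [225.0, 184.2], [255.2, 176.5]]
0.6 [[295.6, 169.3], [219.8, 166.5], [253.2, 159.7]]
0.7 [[296.1, 168.9], [218.6, 166.0], [252.7, 159.7]]
0.79 [[296.5, 169.3], [217.5, 166.4], [252.2, 160.6]]
0.9 [[297.0, 170.8], [216.0, 167.8], [251.5, 162.8]]
[[218, 167], [214, 248], [291, 253], [297, 171], [245, 169], [253, 177], [241, 180], [236, 175], [240, 169]]
```

The lid is up: the chord travelled gives about 0.77 rad (44°), the scene corners agree, and the grip is firm at 39 N. One last numeric check that the pack and hold are steady, then I'll hand in.

apply_moves(moves=[0,0,0,0,0,0,0,0,0,0,0,0,0,0,0,0,0,0,0,0,0,0,0,0,0,0,0,0,0,0,0,0,0,0,0,0])

```text
clock: 20.2
tcp_pos: [0.5655, -0.0412, 0.2021]
orientation: [-0.002, -0.033, 0.999, 0.002]
wrist_force: [-1.8, 7.3, -1.4]
finger_gap: 0.0153
grip_force: 39.3
```

```bash
python3 - <<'E'
from h import *
b=cam('scene');H,S,V=cv2.split(cv2.cvtColor(b['image'],cv2.COLOR_BGR2HSV))
m=(H>45)&(H<78)&(S>120)&(V>70);m[:,:290]=0;m[:,340:]=0
k,l,st,ce=cv2.connectedComponentsWithStats(m.astype(np.uint8))
for i in range(1,k):
    if st[i,4]>10: print(st[i].tolist(),ce[i].round(1))
s=status.get_state();print(s['tcp_pos'],s['grip_force'],s['finger_gap'],s['wrist_force'])
lab=[ce[i] for i in range(1,k) if st[i,4]>60]
if lab and np.hypot(*(lab[0]-[312.3,210.2]))<2 and s['grip_force']>30: print(job.hand_in())
E
```

```text
[308, 195, 5, 3, 13] [309.7 196. ]
[309, 206, 9, 11, 84] [312.7 210.7]
[305, 226, 14, 4, 47] [311.6 227.3]
[ 0.56556024 -0.04119337  0.20207544] 39.31126356124878 0.015340082236094935 [-1.4534909   8.24972618 -1.02736694]
the job is handed in; nothing more can be done
None
```

I handed the job in at 20 s: the charged pack stands home and released in the well, and the gripper holds the lid up by the pulled latch grip at about 44° (estimated from arm travel).

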